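# Swing the bench magnifier over the stain and clamp it

### The arm

A 6-joint arm with a two-finger parallel gripper is mounted at the origin on the work surface. World frame = base frame: x ahead of the robot, y to its left, z up, the work surface at z = 0. Lengths are in m, angles in rad, forces in N, time in s.
With the tool pointing down it reaches from about 0.4 to 0.925 m from the base axis. Payload 12.5 kg.
Tool frame: the origin (TCP) lies at the very end of the fingers, on their centre line; the grasp point (between the pads) lies 19 mm behind it; y points along the fingers, z is the direction in which the jaws open and shut, and the axes are right-handed (so a half turn about y gives the same grasp; the last joint's range is limited). The gripper opens to 95 mm and grips with 3 to 60 N. Pads are 20 mm wide; open, the fingers measure 119 mm over their backs; the gripper's body (75 mm by 180 mm) begins 59 mm behind the grasp point.
Start: joints at [-1.375, 0.491, 1.559, -0, 1.092, -0.106], TCP at [0.186, -0.597, 0.215] pointing down, gripper open.
Joint ranges: [-3.1, 3.1], [-0.84, 2.19], [0.05, 2.79], [-1.13, 4.28], [0.06, 2.93], [-2.69, 2.69]. Speed limits (rad/s): [2.22, 2.22, 2.79, 3.14, 3.14, 3.14].

### API

Orientations are given as a rotation vector (axis times angle).
In Python, from plant import r gives the robot as it stands. The module is installed in compiled form; this text tells all that it offers.
- The arm moves only by the shell command python3 -m crank 'ROWS' [FORCE]. ROWS is JSON, a list of rows, each a list of 7 numbers: the shift along the tool's x, y, z in m, then the turn, a rotation vector about the tool's x, y, z in units of 5 degrees (1.0 is 5 degrees), then the opening, from 0 (shut) to 1 (fully open). In form: [[x, y, z, wx, wy, wz, hand], ...]. A call has 1 to 5 rows; each row shifts and turns the commanded pose from where the row before left it, along the tool's axes as they then stand; what a row does not reach is not made up. A row lasts 1/12 s, in which the tool goes at most 41.7 mm and 7.16 degrees, less where a joint would pass 70% of its speed; a pose out of reach is approached as far as the arm can. A call with a gripper value outside its range is refused whole. The fingers move at their own pace and stop on an object; FORCE is the grip in N (left out, the last holds). Time passes only in rows, so rows that do not move let the fingers close. It gives the time, the measured TCP pose, the force and the opening at its end, in the units of the state.
- r.get_obs(): the state, without advancing time (a new reading comes with each control period).
- r.capture(name): name is "scene" or "top" or "wrist"; returns the picture (400x640x3 uint8, blue, green, red); there is no depth.
- r.camera_model(name): a dict with "mtx" (3x3 intrinsics, pixels), "D" ([k1, k2, p1, p2, k3] as OpenCV has them; the pictures are not rectified), "R" (3x3) and "t" (3): a world point X has camera coordinates R X + t; the wrist camera has in their place "hand_eye" (4x4, takes a point from camera to tool coordinates, whose origin is the TCP and whose axes are the tool frame's). Camera axes: x right, y down, z forward; pixel columns grow to the right and rows downward; lengths in m; the calibration is good to about 2 mm. A picture is of the moment at which its call begins: read the wrist's pose just before it. camera_model takes no time and is no camera call.
- r.job_done(): hands the job in, once; it reports no verdict.
The state is a dict: "clock": time; "q": joint angles; "dq": joint speeds; "effort": joint torques, N m; "eef_pos": TCP position; "ee_rot": TCP orientation; "force": force on the tool from outside, world axes, zero at the start; "moment": the same for the moment, N m; "opening": finger opening in m.
Only numpy, scipy, OpenCV 4.12 (cv2) and the standard library are available. Lean on these libraries where they do the work, as an engineer would, in place of code of your own. Each camera call takes 0.05 s, during which the arm holds its last target.

### The job

Push the arm of the bench magnifier round with a fingertip until its lens is centred above the brown stain (not the blue ink blot) and leave it there at rest, then push the red clamp lever on top of the post counter-clockwise (seen from above) all the way to its stop. Only push: never take the arm or the lever between the fingers, and leave the thread cone, spray bottle, brass weight and brush jar where they stand.

Things in the scene. Friction and masses are not known exactly. Their poses are not given: they have to be found in the camera images.
- pivot (a point): on the vertical axis of the magnifier's fixed steel post (24 mm diameter, top 192 mm above the table, grey round foot 136 mm wide and 24 mm high), at the height of the lens arm's centre line, 150 mm above the table. The arm and the clamp lever both turn about this axis. The stand never moves in a run.
- lens (a point): centre of the round lens at the end of the swinging arm: white ring 116 mm outside diameter, 16 mm thick, filled by solid clear glass, 150 mm above the table, 220 mm from the pivot axis. Its x axis points along the arm from lens to pivot, z up
- bar_mid (a point): point on the blue bar of the swinging arm, 125 mm from the pivot axis, a good place to push sideways. The bar is straight and level, 16 mm wide and 16 mm high, centre line 150 mm above the table, and runs from the white hub (44 mm diameter, 32 mm high) at the post to the lens ring 162 mm from the axis. Its x axis points to the pivot, z up
- lens_arm (a joint): angle of the swinging arm about the post, rad; grows counter-clockwise seen from above; travel -1.1 to 1.1. Light friction (about 0.2 N m): it stays where it is left and needs 1 to 3 N at the push point
- clamp_tip (a point): near the end of the red clamp lever on top of the post: 70 mm from the pivot axis, 190 mm above the table. The lever is a level bar 10 mm wide and 10 mm high (round end 14 mm wide, 12 mm high), reaching 83 mm from the axis, its dark hub 32 mm wide with its top at 202 mm; it lies 27 mm clear above the arm's bar. Its x axis points outward along the lever, z up
- clamp (a joint): angle of the clamp lever, rad; grows counter-clockwise seen from above, from 0 (loose) to 1.4 (its stop, clamped). Light friction (about 0.1 N m); it stays where it is left and turning it does not turn the arm
- stain (a point): centre of the brown stain (about 30 mm wide) on one of two cream paper leaves lying flat, each fixed on a brown card 150 x 110 mm, 3 mm thick; 4 mm above the table. It lies 205 to 235 mm from the pivot axis, to one side of the lens's starting place
- blot (a point): centre of the blue ink blot (about 30 mm wide) on the other leaf, which is alike; on the other side; not wanted
- thread_cone: white thread cone, 116 mm wide at the foot, 156 mm high, loose; origin under its centre, z up
- spray_bottle: clear spray bottle with white head, 58 mm wide, 171 mm high, nozzle about 20 mm out from the axis, loose; origin under its centre, z up
- brass_weight: brass paper weight with a knob, 54 mm wide, 64 mm high, loose; origin under its centre, z up
- brush_jar: glass jar 68 mm wide, 90 mm high, with three brushes up to 135 mm high, loose; origin under its centre, z up
There are look-alikes about, which are no part of the job. What is shaped like the part that bears stain but green or pink is not meant.

How it is judged:
By the outcome, as a careful person would: the job done as asked, in the order asked, and still so for the second after the job is handed in, with the robot touching nothing.
It also fails if it takes over 64 s, if anything falls off the work surface, if the arm or the gripper's body presses on something with over 40 N, if the wrist force passes 120 N, or if a joint passes its speed limit or range.

## Working session

There is one attempt and no reset: what is moved stays moved. The work goes in short steps, Python scripts to look and compute and a shell command to move; the robot and the scene stay as the last step left them, time stands still between calls to the robot, and variables do not carry over. Pictures are saved under pics/ and viewed, and the job is handed in when it is done.

```bash
mkdir -p pics
python3 - <<'E'
from plant import r
import cv2
o=r.get_obs();print(o)
for n in("scene","top","wrist"):
    cv2.imwrite(f"pics/{n}0.png",r.capture(n)); m=r.camera_model(n); print(n,m)
E
```

```text
{'clock': 0.0, 'q': array([-1.37462307e+00,  4.91545707e-01,  1.55942327e+00, -2.79216708e-05,
        1.09167695e+00, -1.05568818e-01]), 'dq': array([ 1.97402813e-04, -9.61206414e-04, -4.01011974e-06,  2.31361994e-04,
       -4.25102017e-05, -1.54570645e-04]), 'effort': array([-3.45062304e-03, -6.12656951e+01, -2.58184254e+01,  6.91334903e-02,
        4.82185779e-02, -5.14414000e-05]), 'eef_pos': array([ 0.1857296 , -0.59652944,  0.21407936]), 'ee_rot': array([-0.31311383,  2.06011248, -2.05792342]), 'force': array([ 0.69007094,  0.40194169, -0.49081017]), 'moment': array([0.00021175, 0.04351654, 0.04578974]), 'opening': 0.09518374168037524}
scene {'mtx': array([[511.16268261,   0.        , 312.21828916],
       [  0.        , 511.16268261, 197.19365645],
       [  0.        ,   0.        ,   1.        ]]), 'D': array([0.01478188, 0.        , 0.        , 0.        , 0.        ]), 'R': array([[ 7.03123137e-01,  7.11067700e-01,  7.61155831e-04],
       [ 3.80266745e-01, -3.75113188e-01, -8.45391802e-01],
       [-6.00845285e-01,  5.94703978e-01, -5.34146162e-01]]), 't': array([-0.4149
[... 372 characters left out ...]
936236],
       [ 0.15967037,  0.01662088, -0.98703045]]), 't': array([0.02587022, 0.57012649, 1.46404292])}
wrist {'mtx': array([[320.82229821,   0.        , 324.79307614],
       [  0.        , 320.82229821, 201.72260768],
       [  0.        ,   0.        ,   1.        ]]), 'D': array([-0.059087,  0.      ,  0.      ,  0.      ,  0.      ]), 'hand_eye': array([[ 4.54796323e-04,  9.66430485e-01,  2.56927834e-01,
        -7.25648065e-02],
       [-2.00709294e-04, -2.56927767e-01,  9.66430589e-01,
        -1.69819700e-01],
       [ 9.99999876e-01, -4.91096882e-04,  7.71217769e-05,
        -8.29198175e-04],
       [ 0.00000000e+00,  0.00000000e+00,  0.00000000e+00,
         1.00000000e+00]])}
```

View pics/scene0.png

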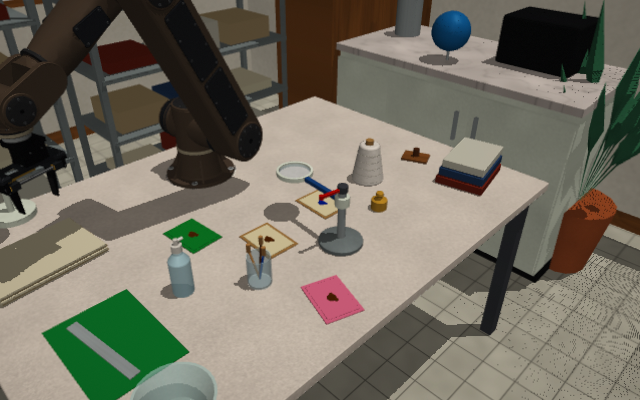

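View pics/top0.png

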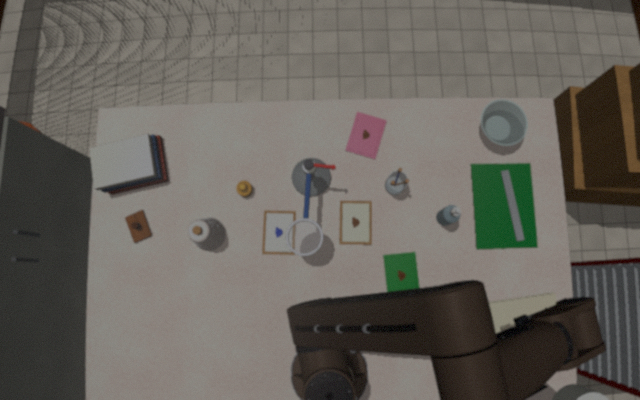

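View pics/wrist0.png

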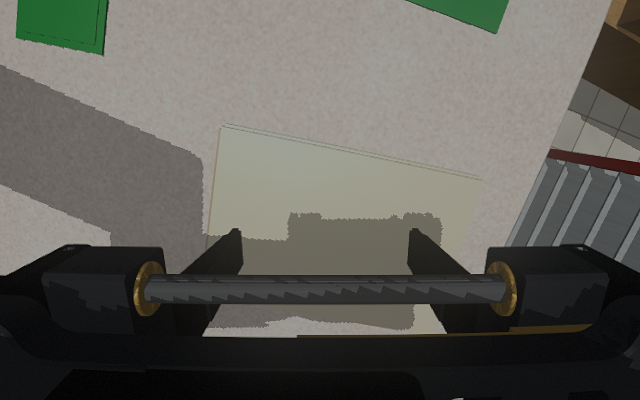

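The scene view shows the stand at (340,240), the lens at (294,172), and the jar (258,265) and bottle (180,270). The top view shows the lens ring at (305,238), post foot (312,177), red lever pointing right to (334,167), brown stain leaf at (355,222), and blot leaf at (279,232). The green and pink cards are decoys. Next I'll measure these.

```bash
cat > h.py <<'E'
import numpy as np,cv2
from plant import r
def ray(n,uv):
    m=r.camera_model(n)
    p=cv2.undistortPoints(np.array([[uv]],float),m["mtx"],m["D"])[0,0]
    R=m["R"];t=m["t"]; d=R.T@np.array([p[0],p[1],1]); return -R.T@t,d
def onz(n,uv,z):
    c,d=ray(n,uv); return c+d*(z-c[2])/d[2]
def proj(n,X):
    m=r.camera_model(n); return cv2.projectPoints(np.array([X],float),cv2.Rodrigues(m["R"])[0],m["t"],m["mtx"],m["D"])[0].ravel()
def blobs(im,lo,hi,roi,mn=8):
    x0,y0,x1,y1=roi
    h=cv2.cvtColor(im,cv2.COLOR_BGR2HSV)[y0:y1,x0:x1]
    k=cv2.inRange(h,np.array(lo),np.array(hi))
    n,l,s,c=cv2.connectedComponentsWithStats(k)
    return [(s[i].tolist(),(c[i]+[x0,y0]).round(2)) for i in range(1,n) if s[i][4]>=mn]
E
python3 - <<'E'
from h import *
im=cv2.imread("pics/top0.png")
c=im[140:270,180:480]; cv2.imwrite("pics/topcrop.png",cv2.resize(c,(800,347),interpolation=cv2.INTER_CUBIC))
im2=cv2.imread("pics/scene0.png")
c=im2[130:330,150:400]; cv2.imwrite("pics/scenecrop.png",cv2.resize(c,(750,600),interpolation=cv2.INTER_CUBIC))
roi=(225,140,440,270)
print("red",blobs(im,(0,150,90),(8,255,255),roi),blobs(im,(172,150,90),(180,255,255),roi))
print("blue",blobs(im,(105,110,60),(130,255,255),roi))
print("brown",blobs(im,(0,80,20),(20,255,110),roi))
rs=(150,130,400,330)
print("scene red",blobs(im2,(0,150,80),(8,255,255),rs),blobs(im2,(172,150,80),(180,255,255),rs))
print("blue",blobs(im2,(105,110,40),(130,255,255),rs))
print("brown",blobs(im2,(0,100,20),(20,255,120),rs))
E
```

```text
red [([90, 24, 20, 4, 27], array([324.85, 165.78]))] []
blue [([79, 35, 6, 42, 118], array([306.86, 195.19])), ([51, 89, 6, 7, 25], array([278.28, 231.92]))]
brown [([16, 44, 7, 9, 34], array([244.91, 188.85])), ([19, 46, 8, 11, 23], array([248.52, 192.43])), ([128, 79, 6, 7, 30], array([355.03, 221.83]))]
scene red [([169, 59, 21, 11, 81], array([328.31, 193.85]))] []
blue [([155, 47, 26, 16, 140], array([316.46, 184.6 ])), ([181, 65, 4, 4, 8], array([332.62, 196.25])), ([168, 70, 9, 4, 22], array([321.64, 202.05])), ([111, 126, 3, 7, 14], array([261.93, 259.21]))]
brown [([10, 0, 48, 21, 484], array([179.68, 140.64])), ([32, 0, 5, 4, 9], array([183.89, 131.44])), ([48, 0, 44, 30, 448], array([221.74, 142.93])), ([216, 11, 7, 4, 24], array([368.92, 142.75])), ([24, 25, 28, 27, 292], array([187.02, 168.3 ])), ([49, 26, 29, 25, 231], array([212.42, 168.03])), ([70, 43, 12, 9, 21], array([224.95, 177.19])), ([19, 47, 8, 7, 13], array([171.92, 180.08])), ([51, 52, 15, 5, 27], array([207.44, 184.11])), ([185, 61, 5, 3, 10], array([337.2, 191.9])), ([169, 63, 15, 7, 27], array([324.85, 196.37])), ([224, 63, 8, 7, 35], array([377.57, 196.94])), ([221, 71, 16, 11, 123], array([377.65, 206.72])), ([39, 102, 8, 5, 27], array([192.26, 234.  ])), ([114, 106, 10, 6, 38], array([268.16, 238.79])), ([109, 108, 7, 24, 79], array([261.37, 248.23])), ([96, 115, 7, 10, 31], array([248.13, 248.61])), ([177, 163, 11, 8, 62], array([331.73, 297.03]))]
```

View pics/topcrop.png

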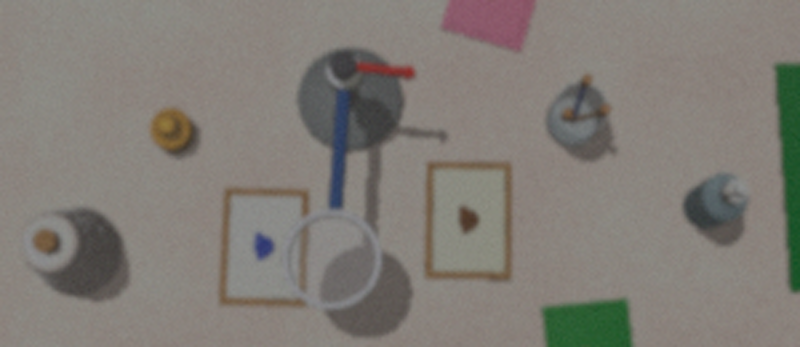

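View pics/scenecrop.png

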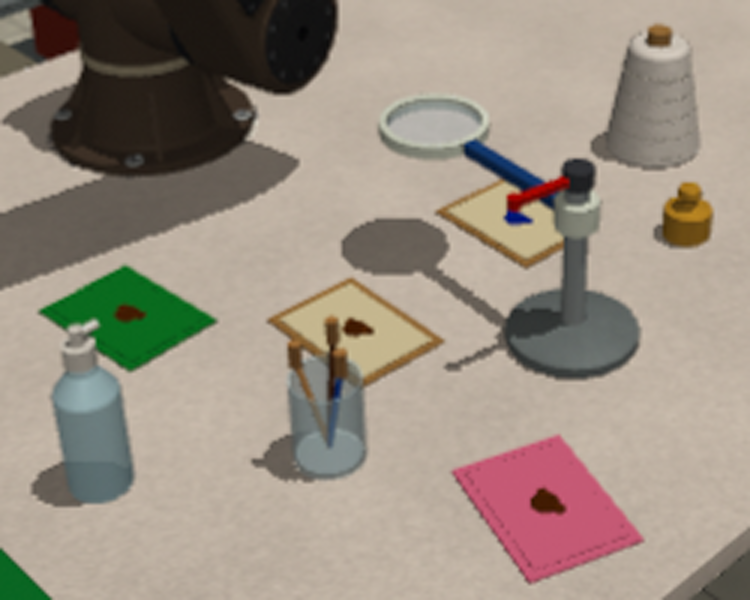

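Run:
```python
from h import *
im=cv2.imread("pics/top0.png");im2=cv2.imread("pics/scene0.png")
# crop->pixel scale 800/300
s=8/3
P=lambda u,v:(180+u/s,140+v/s)
print("stain",onz("top",(355.03,221.83),.004),onz("scene",(268.16,238.79),.004))
print("blot",onz("top",(278.28,231.92),.004))
print("foot",onz("top",P(351,100),.024),"hub",onz("top",P(345,65),.202))
print("ring",onz("top",P(335,258),.158))
print("tip",onz("top",P(410,73),.195))
print("jar",onz("top",P(576,120),.09),"bottle",onz("top",P(735,188),.165),"cone",onz("top",P(45,241),.156),"weight",onz("top",P(172,127),.05))
# foot ellipse by edges: grey low-sat mask
h=cv2.cvtColor(im,cv2.COLOR_BGR2HSV);roi=h[150:205,285:340]
for v in (140,150,160): print(h[v+20,288:345:3].tolist())
g=cv2.cvtColor(im,cv2.COLOR_BGR2GRAY)
# ring: bright
from scipy.optimize import least_squares
S=onz("scene",(150+434/3,130+124/3),.158);print("scene ring",S)
print("scene hub",onz("scene",(150+579/3,130+172/3),.202), "foot c", onz("scene",(150+572/3,130+328/3),.024))
```

```text
stain [ 0.50028066 -0.09970155  0.004     ] [ 0.49801231 -0.09753072  0.004     ]
blot [0.47028682 0.16256101 0.004     ]
foot [0.65318794 0.04566872 0.024     ] hub [0.65593976 0.04557646 0.202     ]
ring [0.43996182 0.06148833 0.158     ]
tip [ 0.64676181 -0.02828962  0.195     ]
jar [ 0.60889378 -0.23177301  0.09      ] bottle [ 0.51118102 -0.40195981  0.165     ] cone [0.46468179 0.40046055 0.156     ] weight [0.61747808 0.2717525  0.05      ]
[[23, 15, 135], [22, 20, 139], [16, 20, 140], [12, 18, 139], [19, 16, 126], [30, 3, 91], [120, 7, 69], [165, 8, 65], [60, 3, 76], [60, 3, 85], [100, 9, 86], [12, 22, 115], [9, 19, 135], [16, 21, 135], [14, 20, 138], [16, 24, 137], [17, 26, 138], [14, 24, 141], [9, 24, 138]]
[[11, 20, 137], [21, 13, 135], [75, 6, 90], [80, 9, 89], [90, 8, 90], [100, 7, 105], [110, 6, 123], [15, 6, 83], [30, 14, 93], [30, 14, 75], [98, 12, 85], [120, 3, 81], [80, 10, 80], [90, 9, 86], [5, 23, 122], [7, 34, 126], [10, 23, 135], [13, 25, 142], [16, 28, 138]]
[[22, 20, 140], [17, 14, 128], [120, 3, 87], [105, 6, 91], [120, 5, 98], [90, 5, 95], [111, 94, 95], [110, 137, 91], [75, 8, 68], [60, 4, 66], [120, 4, 62], [120, 4, 66], [0, 0, 69], [105, 12, 85], [34, 20, 89], [12, 18, 140], [11, 20, 137], [13, 22, 138], [18, 25, 134]]
scene ring [0.45080947 0.06053326 0.158     ]
scene hub [0.67010163 0.04188326 0.202     ] foot c [0.67252974 0.03760809 0.024     ]
```

Run:
```python
from h import *
for n in("top","scene"):
    im=cv2.imread(f"pics/{n}0.png")
    h=cv2.cvtColor(im,cv2.COLOR_BGR2HSV)
    x0,y0,x1,y1=(280,212,330,262) if n=="top" else (268,155,322,190)
    c=im[y0:y1,x0:x1]; cv2.imwrite(f"pics/z_{n}.png",cv2.resize(c,None,fx=10,fy=10,interpolation=cv2.INTER_NEAREST))
    x0,y0,x1,y1=(285,150,345,205) if n=="top" else (310,175,370,258)
    c=im[y0:y1,x0:x1]; cv2.imwrite(f"pics/p_{n}.png",cv2.resize(c,None,fx=7,fy=7,interpolation=cv2.INTER_NEAREST))
a=[cv2.imread(f"pics/{k}.png") for k in("z_top","z_scene","p_top","p_scene")]
for nm,(i,j) in {"m1":(0,2),"m2":(1,3)}.items():
    H=600;W=800
    o=np.zeros((H,960,3),np.uint8)
    A,B=a[i],a[j]; 
    o[:min(H,A.shape[0]),:A.shape[1]]=A[:H]
    o[:min(H,B.shape[0]),540:960]=B[:H,:420]
    cv2.imwrite(f"pics/{nm}.png",cv2.resize(o,(800,500)))
```

```text
(no output)
```

View pics/m1.png

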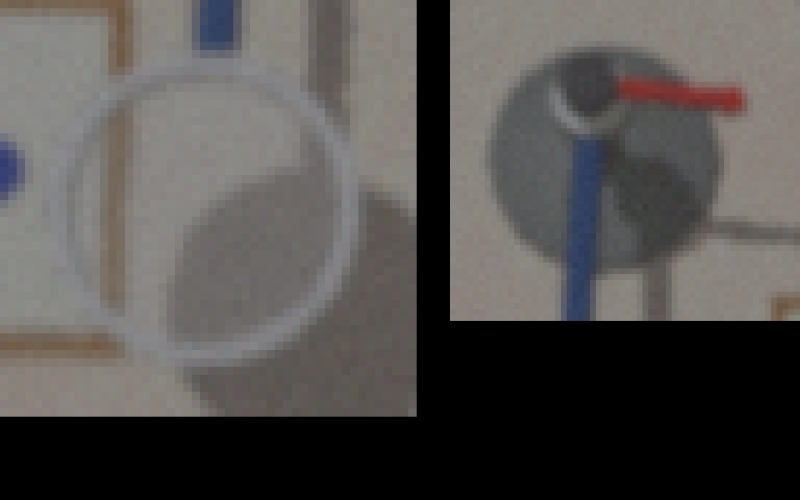

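View pics/m2.png

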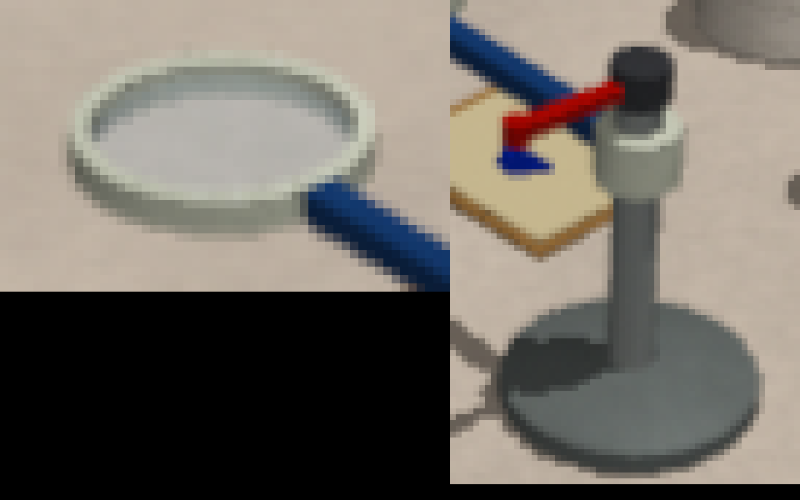

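Run:
```python
from h import *
def tri(a,b):
    (c1,d1),(c2,d2)=ray("top",a),ray("scene",b)
    A=np.zeros((3,3));y=np.zeros(3)
    for c,d in((c1,d1),(c2,d2)):
        d=d/np.linalg.norm(d);M=np.eye(3)-np.outer(d,d);A+=M;y+=M@c
    return np.linalg.solve(A,y)
pr=lambda k,a,b,z:print(k,onz("top",a,z)[:2].round(4),onz("scene",b,z)[:2].round(4),tri(a,b).round(4))
o=.5
pr("ring",(304.4-o,237.2-o),(294.8-o,170.4-o),.158)
pr("hub",(308.5-o,164.06-o),(342.6-o,184.9-o),.202)
pr("foot",(311.66-o,177-o),(340.7-o,239.3-o),.024)
pr("stain",(355.03,221.83),(268.16,238.79),.004)
pr("tip",((735-450)/5.833+285-o,100/5.833+150-o),((515-450)/5.833+310-o,122/5.833+175-o),.196)
pr("blot",(278.28,231.92),(321.64,202.05),.004)
```

```text
ring [0.4402 0.0668] [0.4433 0.066 ] [0.4408 0.0674 0.1563]
hub [0.6586 0.0497] [0.6575 0.0519] [0.6586 0.05   0.2032]
foot [0.6567 0.0472] [0.6698 0.0386] [0.6598 0.0484 0.0132]
stain [ 0.5003 -0.0997] [ 0.498  -0.0975] [ 0.5001 -0.0994  0.0061]
tip [ 0.6488 -0.0271] [ 0.6494 -0.0261] [ 0.6492 -0.0267  0.1961]
blot [0.4703 0.1626] [0.4679 0.1658] [0.4704 0.1626 0.0064]
```

```bash
cat >> h.py <<'E'
from scipy.spatial.transform import Rotation as Ro
PIV=np.array([.658,.049]); STAIN=np.array([.4995,-.0990])
def st():
    o=r.get_obs();R=Ro.from_rotvec(o["ee_rot"]).as_matrix()
    return o,R
def to(x,y,z,yaw=None):
    "needed shift in tool axes, and turn about tool y (units of 5deg) to bring tool x to heading yaw deg"
    o,R=st();d=R.T@(np.array([x,y,z])-o["eef_pos"])
    cur=np.degrees(np.arctan2(R[1,0],R[0,0]))
    print("pos",o["eef_pos"].round(4),"F",o["force"].round(1),"shift tool",d.round(4),"toolx heading",cur.round(1),"t",o["clock"])
    if yaw is not None: print(" turn about world z deg",(yaw-cur+180)%360-180)
E
python3 - <<'E'
from h import *
o,R=st();print(R.round(3))
to(.536,.12,.25)
print(R.T@np.array([0,1,0]),R.T@np.array([0,0,1]))
E
```

```text
[[-0.955 -0.     0.297]
 [-0.297  0.001 -0.955]
 [-0.    -1.    -0.001]]
pos [ 0.1858 -0.5966  0.2142] F [-0.2  0.3  0.6] shift tool [-0.5474 -0.0353 -0.5801] toolx heading -162.7 t 0.15
[-2.97208172e-01  7.75387683e-04 -9.54812391e-01] [-8.19532405e-05 -9.99999687e-01 -7.86573651e-04]
```

```bash
python3 -m crank '[[0,-0.02,-0.02,0,0,0,0],[0,-0.02,-0.02,0,0,0,0],[-0.015,0,-0.025,0,0,0,0],[-0.022,0,-0.025,0,0,0,0],[-0.022,0,-0.025,0,0,0,0]]'; for i in 1; do :; done
python3 -m crank '[[-0.022,0,-0.023,0,0,0,0],[-0.022,0,-0.023,0,0,0,0],[-0.022,0,-0.023,0,0,0,0],[-0.022,0,-0.023,0,0,0,0],[-0.022,0,-0.023,0,0,0,0]]'
python3 -m crank '[[-0.022,0,-0.023,0,0,0,0],[-0.022,0,-0.023,0,0,0,0],[-0.022,0,-0.023,0,0,0,0],[-0.022,0,-0.023,0,0,0,0],[-0.022,0,-0.023,0,0,0,0]]'
python3 - <<'E'
from h import *
to(.536,.12,.25)
E
```

```text
clock: 0.57
eef_pos: [0.2078, -0.4682, 0.2547]
ee_rot: [-0.312, 2.059, -2.06]
force: [0.2, -0.3, 0.5]
opening: 0.0672
clock: 0.98
eef_pos: [0.2791, -0.3254, 0.2546]
ee_rot: [-0.313, 2.059, -2.059]
force: [1.0, -1.1, 0.3]
opening: 0.0338
clock: 1.4
eef_pos: [0.3499, -0.1829, 0.2547]
ee_rot: [-0.313, 2.059, -2.059]
force: [0.6, -0.7, -0.3]
opening: 0.0022
pos [ 0.3499 -0.1829  0.2547] F [ 0.6 -0.7 -0.3] shift tool [-0.2676  0.0047 -0.234 ] toolx heading -162.7 t 1.4
```

```bash
python3 -m crank '[[-0.027,0,-0.023,0,0,0,0],[-0.027,0,-0.023,0,0,0,0],[-0.027,0,-0.023,0,0,0,0],[-0.027,0,-0.023,0,0,0,0],[-0.027,0,-0.023,0,0,0,0]]'
python3 -m crank '[[-0.027,0,-0.023,0,0,0,0],[-0.027,0,-0.023,0,0,0,0],[-0.027,0,-0.023,0,0,0,0],[-0.027,0,-0.023,0,0,0,0],[-0.027,0,-0.023,0,0,0,0]]'
python3 - <<'E'
from h import *
to(.536,.115,.144)
cv2.imwrite("pics/s1.png",r.capture("scene"));cv2.imwrite("pics/w1.png",r.capture("wrist"))
E
```

```text
clock: 1.82
eef_pos: [0.4449, -0.0327, 0.2547]
ee_rot: [-0.313, 2.059, -2.059]
force: [1.1, -1.5, 0.0]
opening: 0.0004
clock: 2.23
eef_pos: [0.5396, 0.1173, 0.2545]
ee_rot: [-0.314, 2.059, -2.059]
force: [0.2, -0.7, 0.6]
opening: 0.0005
pos [0.5396 0.1173 0.2545] F [ 0.2 -0.7  0.6] shift tool [0.0041 0.1105 0.0011] toolx heading -162.7 t 2.2333
```

View pics/s1.png

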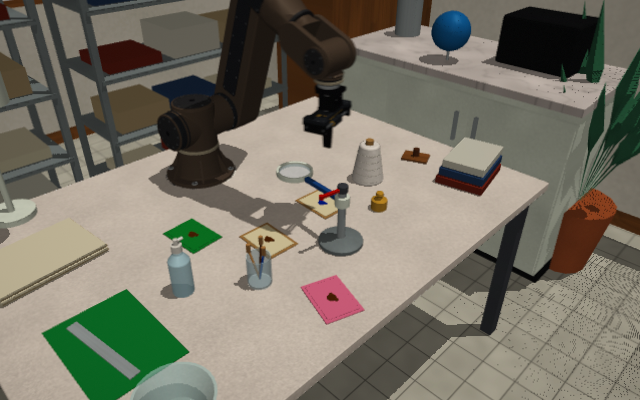

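View pics/w1.png

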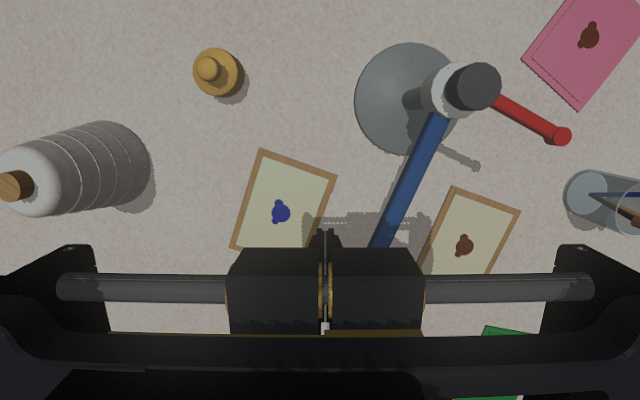

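The wrist view shows the hub at (472,86), the lever tip (562,136), the stain (464,245) and the blot (281,212), and the finger is clear on the blot side of the bar. I'll cross-check the positions from this view.

```bash
cat >> h.py <<'E'
def wz(uv,z,o=None):
    o=o or r.get_obs();m=r.camera_model("wrist")
    p=cv2.undistortPoints(np.array([[uv]],float),m["mtx"],m["D"])[0,0]
    R=Ro.from_rotvec(o["ee_rot"]).as_matrix();H=m["hand_eye"]
    c=R@H[:3,3]+o["eef_pos"];d=R@H[:3,:3]@np.array([p[0],p[1],1])
    return (c+d*(z-c[2])/d[2])[:2].round(4)
E
python3 - <<'E'
from h import *
im=cv2.imread("pics/w1.png")
b=blobs(im,(0,70,20),(20,255,110),(430,200,500,250),30);print(b)
print("stain",[wz(x[1],.004) for x in b])
d=[x for x in blobs(im,(100,0,0),(180,60,75),(430,40,510,120),100)];print(d)
print("hub",wz((472,86),.202)); print("tip",wz((562,136),.196))
print("stain eye",wz((464,245),.004),"stain on crude",)
print("foot",wz((408,98),.012))
for u,v in((434,140),(392,225)): print("bar",wz((u,v),.158))
E
```

```text
[([26, 34, 18, 16, 200], array([464.29, 243.16]))]
stain [array([ 0.5046, -0.0992])]
[([27, 23, 44, 47, 1590], array([478.68,  85.87]))]
hub [0.6588 0.0542]
tip [ 0.6501 -0.0254]
stain eye [ 0.5019 -0.1   ] stain on crude
foot [0.6625 0.0504]
bar [0.6193 0.0503]
bar [0.5398 0.0577]
```

```bash
python3 -m crank '[[0.002,0.03,0,0,0,0,0],[0.002,0.03,0,0,0,0,0],[0,0.03,0,0,0,0,0],[0,0.02,0,0,0,0,0],[0,0,0,0,0,0,0]]'
python3 -m crank '[[0,0,0.005,0,0,0,0],[0,0,0.008,0,0,0,0],[0,0,0.008,0,0,0,0],[0,0,0.005,0,0,0,0],[0,0,0,0,0,0,0]]'
python3 - <<'E'
from h import *
to(.536,.085,.144)
cv2.imwrite("pics/w2.png",r.capture("wrist"))
E
```

```text
clock: 2.75
eef_pos: [0.5332, 0.1136, 0.141]
ee_rot: [-0.32, 2.062, -2.062]
force: [-0.2, 0.0, -0.3]
opening: 0.0003
clock: 3.17
eef_pos: [0.5437, 0.0881, 0.1456]
ee_rot: [-0.31, 2.059, -2.059]
force: [-0.6, 0.1, -0.0]
opening: 0.0002
pos [0.5437 0.0881 0.1456] F [-0.6  0.1 -0. ] shift tool [0.0083 0.0016 0.0007] toolx heading -162.8 t 3.1667
```

View pics/w2.png

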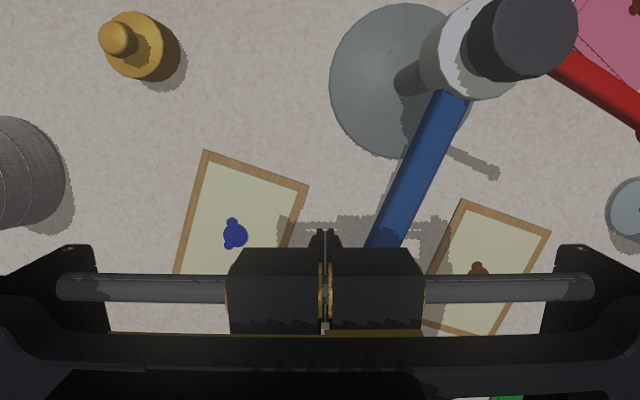

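```bash
python3 -m crank '[[0.002,0,0.004,0,0,0,0],[0.002,0,0.005,0,0,0,0],[0.002,0,0.006,0,0,0,0],[0.002,0,0.006,0,0,0,0],[0.002,0,0.006,0,0,0,0]]'
python3 -m crank '[[0.002,0,0.006,0,0,0,0],[0.002,0,0.006,0,0,0,0],[0.002,0,0.006,0,0,0,0],[0.002,0,0.005,0,0,0,0],[0.002,0,0.004,0,0,0,0]]'
python3 - <<'E'
from h import *
to(.5461,.0034,.144)
cv2.imwrite("pics/s3.png",r.capture("scene"));cv2.imwrite("pics/t3.png",r.capture("top"))
E
```

```text
clock: 3.63
eef_pos: [0.541, 0.0603, 0.1445]
ee_rot: [-0.314, 2.06, -2.059]
force: [-1.5, 2.9, 0.9]
opening: 0.0004
clock: 4.05
eef_pos: [0.5402, 0.0312, 0.1447]
ee_rot: [-0.312, 2.059, -2.059]
force: [0.3, 3.1, 0.7]
opening: 0.0003
pos [0.5402 0.0312 0.1447] F [0.3 3.1 0.7] shift tool [0.0026 0.0007 0.0282] toolx heading -162.7 t 4.05
```

View pics/s3.png

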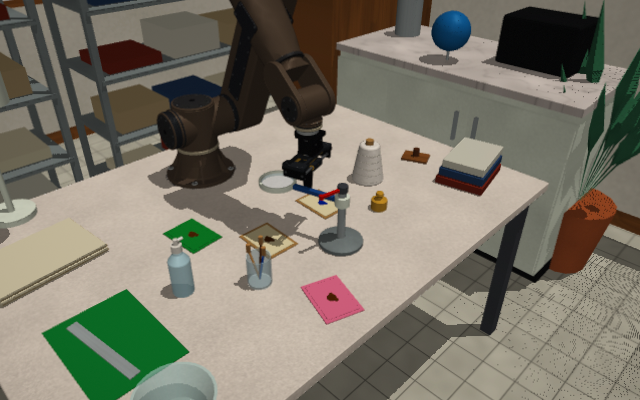

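View pics/t3.png

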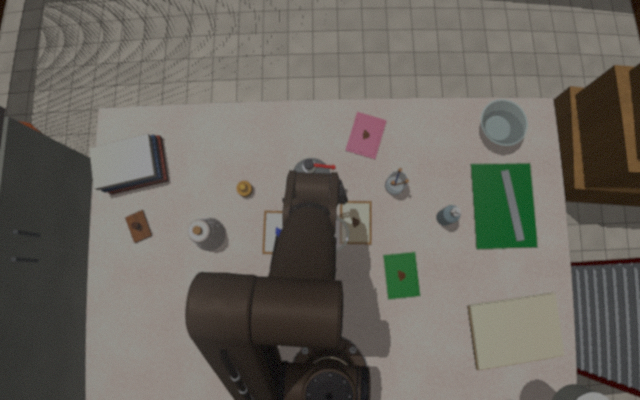

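```bash
python3 -m crank '[[0.001,0,0.005,0,0,0,0],[0.001,0,0.006,0,0,0,0],[0,0,0.006,0,0,0,0],[0,0,0.006,0,0,0,0],[0,0,0.006,0,0,0,0]]'
python3 -m crank '[[0,0,0.005,0,0,0,0],[-0.001,0,0.004,0,0,0,0],[-0.001,0,0.003,0,0,0,0],[-0.001,0,0.001,0,0,0,0],[0,0,0,0,0,0,0]]'
python3 - <<'E'
from h import *
to(.5576,-.0179,.144)
cv2.imwrite("pics/w4.png",r.capture("wrist"))
s=r.capture("scene");cv2.imwrite("pics/s4.png",s)
cv2.imwrite("pics/s4c.png",cv2.resize(s[140:270,180:380],(800,520),interpolation=cv2.INTER_CUBIC))
E
```

```text
clock: 4.57
eef_pos: [0.5468, 0.0031, 0.1446]
ee_rot: [-0.313, 2.059, -2.059]
force: [0.7, 4.8, -0.7]
opening: 0.0004
clock: 4.98
eef_pos: [0.5534, -0.0083, 0.1445]
ee_rot: [-0.313, 2.059, -2.06]
force: [-1.2, -0.0, 0.5]
opening: 0.0006
pos [ 0.5534 -0.0083  0.1445] F [-1.2 -0.   0.5] shift tool [-0.0012  0.0005  0.0104] toolx heading -162.7 t 4.9833
```

View pics/s4c.png

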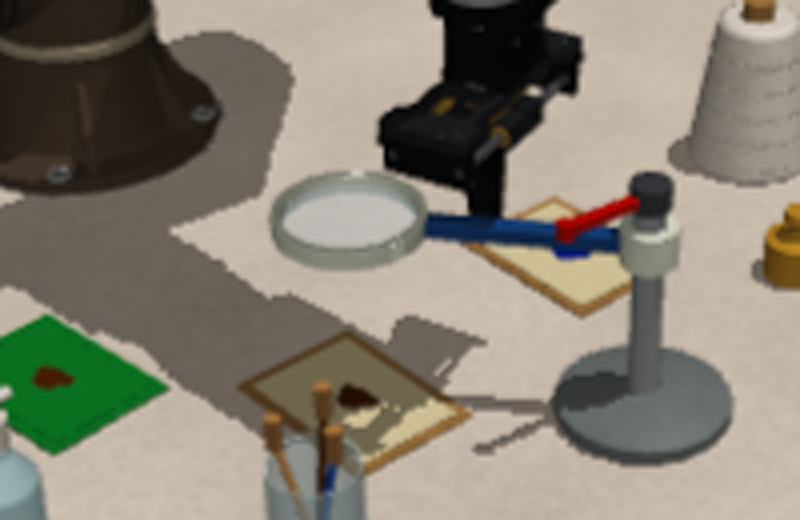

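View pics/w4.png

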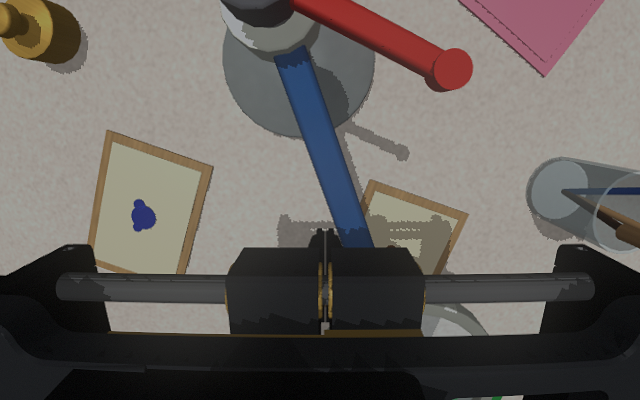

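Run:
```python
from h import *
p=np.array([.6585,.050])
c=onz("scene",(267.6-.4,193.2-.4),.158)[:2];print("ring",c,np.hypot(*(c-p)),np.degrees(np.arctan2(*(c-p)[::-1]))%360)
for s in ([.5005,-.0995],[.502,-.1],[.5,-.0975]):
    d=np.array(s)-p;print("stain ang",np.degrees(np.arctan2(*d[::-1]))%360,np.hypot(*d))
im=cv2.imread("pics/w4.png");h=cv2.cvtColor(im,cv2.COLOR_BGR2HSV)
k=cv2.inRange(h,(100,100,40),(125,255,255))
pts=[]
for v in (80,110,150,190,220):
    u=np.where(k[v,240:400])[0]+240;print(v,u.min(),u.max(),h[v,u.min():u.max()+1,2].tolist()[::4])
    a=wz(((u.min()+u.max())/2,v),.158);pts.append(a)
pts=np.array(pts);print(pts);d=pts[-1]-pts[0];print(np.degrees(np.arctan2(d[1],d[0]))%360)
```

```text
ring [ 0.48772228 -0.0832773 ] 0.2166284070731728 217.96897117985344
stain ang 223.4166174278391 0.21751839002714235
stain ang 223.78510032547246 0.2167769591077428
stain ang 222.94123429500948 0.21651443369900308
80 282 316 [70, 108, 114, 112, 113, 114, 113, 114, 93]
110 293 326 [75, 109, 113, 114, 114, 113, 115, 112, 91]
150 308 340 [84, 112, 115, 113, 114, 113, 114, 106, 79]
190 323 354 [82, 110, 111, 111, 112, 112, 111, 98]
220 334 364 [77, 107, 108, 108, 108, 109, 109, 94]
[[ 0.6349  0.0307]
 [ 0.6234  0.0221]
 [ 0.6075  0.0101]
 [ 0.5907 -0.0027]
 [ 0.5773 -0.0127]]
216.99700953827423
```

```bash
python3 -m crank '[[-0.001,0,0.003,0,0,0,0],[-0.001,0,0.003,0,0,0,0],[-0.001,0,0.002,0,0,0,0],[-0.001,0,0.001,0,0,0,0],[0,0,0,0,0,0,0]]'
cat > m.py <<'E'
from h import *
import sys
n=sys.argv[1]
w=r.capture("wrist");s=r.capture("scene");cv2.imwrite(f"pics/w{n}.png",w);cv2.imwrite(f"pics/s{n}.png",s)
cv2.imwrite(f"pics/s{n}c.png",cv2.resize(s[170:250,210:360],(800,427),interpolation=cv2.INTER_CUBIC))
h=cv2.cvtColor(w,cv2.COLOR_BGR2HSV);k=cv2.inRange(h,(100,100,40),(125,255,255))
n_,l,stt,c=cv2.connectedComponentsWithStats(k);pts=[]
i=1+np.argmax(stt[1:,4])
for v in range(80,225,20):
    u=np.where(l[v]==i)[0]
    if len(u): pts.append(wz(((u.min()+u.max())/2,v),.158))
pts=np.array(pts);print(pts[[0,-1]]);d=pts[-1]-pts[0];print("bar ang",np.degrees(np.arctan2(d[1],d[0]))%360)
d=pts.mean(0)-np.array([.6585,.05]);print("from pivot",np.degrees(np.arctan2(d[1],d[0]))%360)
E
python3 m.py 5
```

```text
clock: 5.5
eef_pos: [0.5601, -0.0156, 0.1446]
ee_rot: [-0.313, 2.059, -2.059]
force: [-1.1, 0.8, -0.5]
opening: 0.0004
[[ 0.6393  0.0303]
 [ 0.5836 -0.0194]]
bar ang 221.7418970059968
from pivot 223.57068188923202
```

View pics/s5c.png

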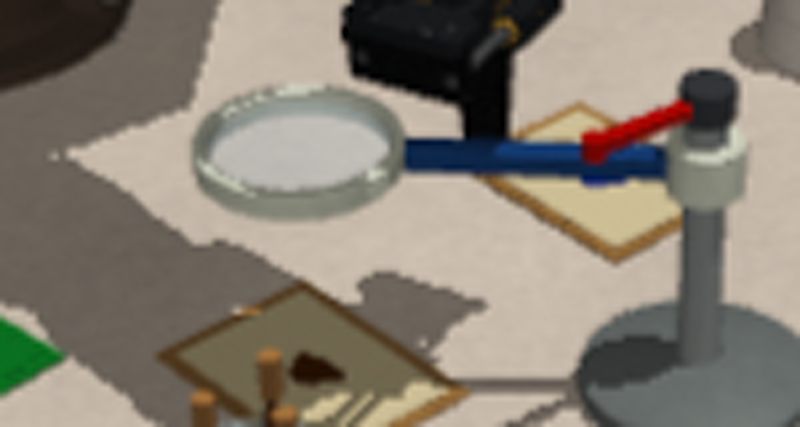

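```bash
python3 - <<'E'
from h import *
c=onz("scene",(265.9,196.1),.158)[:2];p=np.array([.6585,.05]);d=c-p;print(c,np.hypot(*d),np.degrees(np.arctan2(*d[::-1]))%360)
to(.41,-.12,.32)
E
python3 -m crank '[[0,0,-0.006,0,0,0,0],[0,0,-0.012,0,0,0,0],[0,0,-0.012,0,0,0,0],[0,-0.02,0,0,0,0,0],[0,-0.04,0,0,0,0,0]]'
python3 -m crank '[[0,-0.04,0,0,0,0,0],[0,-0.04,0,0,0,0,0],[0.01,-0.02,0.01,0,0,0,0],[0.03,-0.01,0.02,0,0,0,0],[0.03,0,0.02,0,0,0,0]]'
python3 - <<'E'
from h import *
to(.42,-.12,.33)
E
```

```text
[ 0.49887475 -0.09768395] 0.21746440526982863 222.77474223359246
pos [ 0.5601 -0.0154  0.1446] F [-1.6  0.3  0.1] shift tool [ 0.1743 -0.1754  0.0553] toolx heading -162.7 t 5.6
clock: 6.02
eef_pos: [0.5487, 0.0152, 0.2019]
ee_rot: [-0.322, 2.063, -2.059]
force: [0.6, -1.1, 0.1]
opening: 0.0009
clock: 6.43
eef_pos: [0.499, -0.0543, 0.3169]
ee_rot: [-0.311, 2.054, -2.057]
force: [0.8, -1.3, -0.2]
opening: 0.0006
pos [ 0.499  -0.0543  0.3169] F [ 0.8 -1.3 -0.2] shift tool [ 0.095  -0.0133  0.039 ] toolx heading -162.5 t 6.4333
```

```bash
python3 -m crank '[[0.03,0,0.012,0,0,0,0],[0.03,0,0.012,0,0,0,0],[0.03,0,0.012,0,0,0,0],[0,0,0,0,0,0,0],[0,0,0,0,0,0,0]]'
python3 - <<'E'
from h import *
to(.42,-.12,.33)
cv2.imwrite("pics/w6.png",r.capture("wrist"));cv2.imwrite("pics/s6.png",r.capture("scene"));cv2.imwrite("pics/t6.png",r.capture("top"))
E
```

```text
clock: 6.85
eef_pos: [0.4231, -0.1161, 0.3151]
ee_rot: [-0.31, 2.059, -2.06]
force: [0.6, -0.1, 0.4]
opening: 0.0007
pos [ 0.4231 -0.1161  0.3151] F [ 0.6 -0.1  0.4] shift tool [ 0.0041 -0.0149  0.0028] toolx heading -162.8 t 6.85
```

View pics/w6.png

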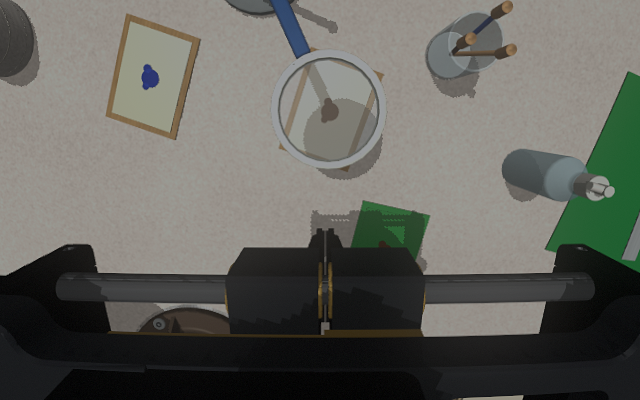

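View pics/t6.png

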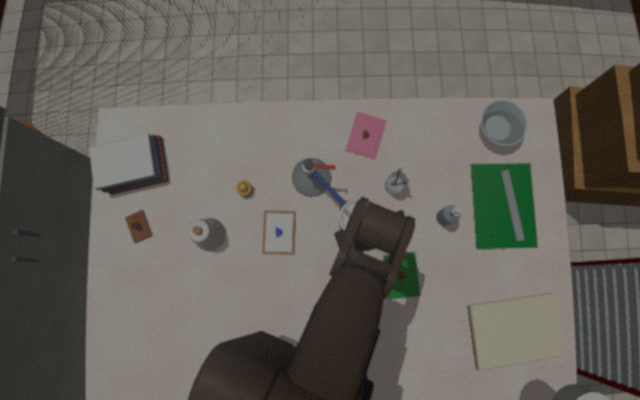

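The wrist view shows the ring centred near (329,109), with the stain at (330,111) seen through it. I'll turn both into positions.

```bash
python3 - <<'E'
from h import *
im=cv2.imread("pics/w6.png");
cv2.imwrite("pics/w6c.png",cv2.resize(im[40:180,260:400],(800,800),interpolation=cv2.INTER_CUBIC)[:600+200])
h=cv2.cvtColor(im,cv2.COLOR_BGR2HSV)
k=cv2.inRange(h[85:135,300:360],(0,75,0),(20,255,130));n,l,s,c=cv2.connectedComponentsWithStats(k)
print([(s[i].tolist(),(c[i]+[300,85]).round(1)) for i in range(1,n) if s[i][4]>15])
for uv in((329,109),(328.5,109.5)):print("ring",wz(uv,.158))
for uv in((330,111),):print("stain",wz(uv,.004))
E
python3 -c "
import cv2;i=cv2.imread('pics/w6c.png');cv2.imwrite('pics/w6d.png',cv2.resize(i,(600,600)))"
```

```text
[]
ring [ 0.5018 -0.0948]
ring [ 0.5012 -0.0945]
stain [ 0.5035 -0.0979]
```

View pics/w6d.png

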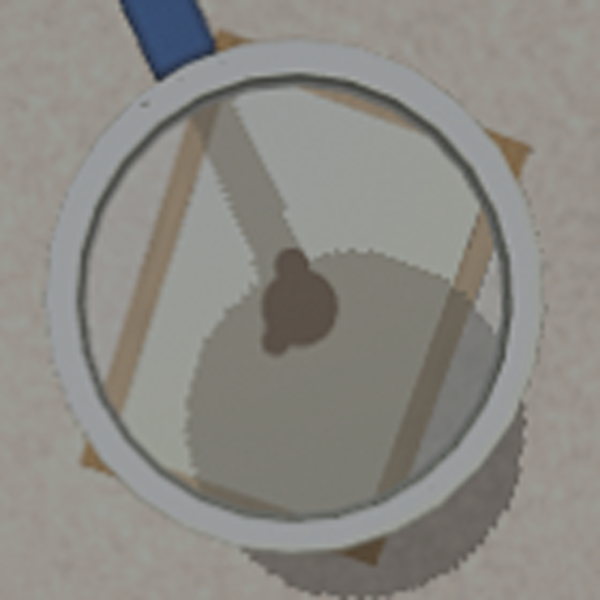

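Run:
```python
from h import *
p=np.array([.6585,.05])
f=lambda x:(np.degrees(np.arctan2(*(x-p)[::-1]))%360,np.hypot(*(x-p)))
a=wz((328.2,108.4),.158);b=wz((329.6,111.2),.004);print(a,f(a),b,f(b))
```

```text
[ 0.5021 -0.0939] (np.float64(222.61643677959552), np.float64(0.212528045208156)) [ 0.5031 -0.0974] (np.float64(223.4865930282077), np.float64(0.21418664757636036))
```

```bash
python3 -m crank '[[0.024,0,0.027,0,0,0,0],[0.024,0,0.027,0,0,0,0],[0.024,0,0.027,0,0,0,0],[0.024,0,0.027,0,0,0,0],[0.024,0,0.027,0,0,0,0]]'
python3 -m crank '[[0.024,0,0.027,0,0,0,0],[0.024,0,0.027,0,0,0,0],[0.02,0,0.027,0,0,0,0],[0,0,0.02,0,0,0,0],[0,0,0,0,0,0,0]]'
python3 - <<'E'
from h import *
to(.42,-.12,.33)
t=r.capture("top");cv2.imwrite("pics/t7.png",t)
cv2.imwrite("pics/t7c.png",cv2.resize(t[150:260,290:400],(600,600),interpolation=cv2.INTER_CUBIC))
E
```

```text
clock: 7.42
eef_pos: [0.3494, -0.2817, 0.3145]
ee_rot: [-0.315, 2.058, -2.058]
force: [0.5, -0.1, -0.2]
opening: 0.0005
clock: 7.83
eef_pos: [0.3153, -0.4004, 0.3137]
ee_rot: [-0.312, 2.06, -2.06]
force: [0.1, 0.5, -0.0]
opening: 0.0003
pos [ 0.3153 -0.4004  0.3137] F [ 0.1  0.5 -0. ] shift tool [-0.183  -0.0163 -0.2368] toolx heading -162.8 t 7.8333
```

View pics/t7c.png

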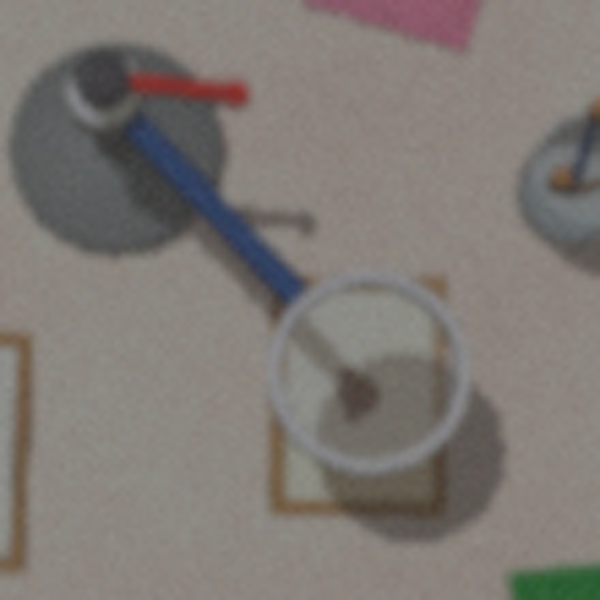

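Run:
```python
from h import *
p=np.array([.6585,.05])
f=lambda x:(x.round(4),np.degrees(np.arctan2(*(x-p)[::-1]))%360,np.hypot(*(x-p)))
print(f(onz("top",(357.34,217.98),.158)[:2]),f(onz("top",(355.03,221.83),.004)[:2]))
print("stain c eye",f(onz("top",(290+358/5.4545-.4,150+392/5.4545-.4),.004)[:2]))
```

```text
(array([ 0.4949, -0.098 ]), np.float64(222.12637105092762), np.float64(0.22064080927254684)) (array([ 0.5003, -0.0997]), np.float64(223.41547313854028), np.float64(0.2178162360360099))
stain c eye (array([ 0.5015, -0.1004]), np.float64(223.7777759364577), np.float64(0.21742747810509266))
```

All three views put the lens 0.4–1.4° short of the stain, about 3 mm. I'll go back and nudge it by roughly 2 mm at the bar.

```bash
python3 -m crank '[[-0.027,0,-0.025,0,0,0,0],[-0.027,0,-0.025,0,0,0,0],[-0.027,0,-0.025,0,0,0,0],[-0.027,0,-0.025,0,0,0,0],[-0.027,0,-0.025,0,0,0,0]]'
python3 -m crank '[[-0.027,0,-0.025,0,0,0,0],[-0.027,0,-0.025,0,0,0,0],[-0.027,0,-0.025,0,0,0,0],[-0.027,0,-0.025,0,0,0,0],[-0.027,0,-0.025,0,0,0,0]]'
python3 -m crank '[[-0.027,0,-0.025,0,0,0,0],[-0.027,0,-0.025,0,0,0,0],[-0.02,0,-0.025,0,0,0,0],[0,0,-0.005,0,0,0,0],[0,0,0,0,0,0,0]]'
python3 - <<'E'
from h import *
to(.5487,.0152,.1446)
E
```

```text
clock: 8.3
eef_pos: [0.407, -0.2349, 0.3146]
ee_rot: [-0.315, 2.058, -2.058]
force: [0.7, -0.6, 0.2]
opening: 0.0004
clock: 8.72
eef_pos: [0.4982, -0.0749, 0.3147]
ee_rot: [-0.315, 2.058, -2.058]
force: [1.4, -0.8, -0.2]
opening: 0.0004
clock: 9.13
eef_pos: [0.5442, 0.023, 0.3142]
ee_rot: [-0.319, 2.057, -2.056]
force: [0.7, -0.1, 0.0]
opening: 0.0003
pos [0.5442 0.023  0.3142] F [ 0.7 -0.1  0. ] shift tool [-0.0021  0.1696  0.0089] toolx heading -162.4 t 9.1333
```

```bash
python3 -m crank '[[0,0.03,0,0,0,0,0],[0,0.04,0,0,0,0,0],[0,0.04,0,0,0,0,0],[0,0.035,0,0,0,0,0],[0,0.02,0,0,0,0,0]]'
python3 -m crank '[[0,0.003,0,0,0,0,0],[0,0,0,0,0,0,0]]'
python3 - <<'E'
from h import *
to(.5615,-.017,.1446)
E
```

```text
clock: 9.55
eef_pos: [0.5426, 0.0195, 0.1465]
ee_rot: [-0.317, 2.061, -2.06]
force: [0.7, 0.5, 0.0]
opening: 0.0002
clock: 9.72
eef_pos: [0.5441, 0.0195, 0.1462]
ee_rot: [-0.315, 2.06, -2.06]
force: [0.5, -0.2, 0.4]
opening: 0.0
pos [0.5441 0.0195 0.1462] F [ 0.5 -0.2  0.4] shift tool [-0.0058  0.0016  0.04  ] toolx heading -162.7 t 9.7167
```

```bash
python3 -m crank '[[-0.001,0,0.006,0,0,0,0],[-0.001,0,0.007,0,0,0,0],[-0.001,0,0.007,0,0,0,0],[-0.001,0,0.006,0,0,0,0],[0,0,0.004,0,0,0,0]]'
python3 -m crank '[[0,0,0.003,0,0,0,0],[-0.001,0,0.002,0,0,0,0],[0,0,0.001,0,0,0,0],[0,0,0,0,0,0,0]]'
python3 - <<'E'
from h import *
to(.5615,-.017,.1446)
E
```

```text
clock: 10.13
eef_pos: [0.5582, -0.0087, 0.1473]
ee_rot: [-0.311, 2.058, -2.059]
force: [-0.1, -0.9, -0.2]
opening: 0.0006
clock: 10.47
eef_pos: [0.5603, -0.0132, 0.1466]
ee_rot: [-0.313, 2.059, -2.059]
force: [0.4, -0.2, 0.4]
opening: 0.0006
pos [ 0.5603 -0.0132  0.1466] F [ 0.4 -0.2  0.4] shift tool [-0.0001  0.002   0.004 ] toolx heading -162.7 t 10.4667
```

```bash
python3 -m crank '[[0,0,0.0015,0,0,0,0],[0,0,0.0015,0,0,0,0],[0,0,0.001,0,0,0,0],[0,0,0,0,0,0,0],[0,0,0,0,0,0,0]]'
python3 m.py 8
```

```text
clock: 10.88
eef_pos: [0.5613, -0.0168, 0.1466]
ee_rot: [-0.313, 2.059, -2.059]
force: [-0.5, 1.2, 0.2]
opening: 0.0005
[[ 0.6404  0.0303]
 [ 0.5843 -0.0211]]
bar ang 222.49656952792998
from pivot 224.45085598943427
```

```bash
python3 -m crank '[[0,0,-0.005,0,0,0,0],[0,0,-0.012,0,0,0,0],[0,-0.005,-0.012,0,0,0,0],[0,-0.03,0,0,0,0,0],[0,-0.04,0,0,0,0,0]]'
python3 -m crank '[[0,-0.02,0,0,0,0,0],[0,0,0,0,0,0,0]]'
python3 - <<'E'
from h import *
to(.618,-.0076,.24)
E
```

```text
clock: 11.4
eef_pos: [0.551, 0.0125, 0.2205]
ee_rot: [-0.321, 2.062, -2.059]
force: [1.0, -1.2, -0.3]
opening: 0.0003
clock: 11.57
eef_pos: [0.554, 0.0119, 0.2466]
ee_rot: [-0.306, 2.053, -2.057]
force: [-0.1, -0.2, -0.2]
opening: 0.0004
pos [0.554  0.0119 0.2466] F [-0.1 -0.2 -0.2] shift tool [-0.0552  0.0071  0.0377] toolx heading -162.7 t 11.5667
```

```bash
python3 -m crank '[[-0.015,0,0.01,0,0,0,0],[-0.02,0,0.015,0,0,0,0],[-0.015,0,0.01,0,0,0,0],[-0.005,0,0.002,0,0,0,0],[0,0,0,0,0,0,0]]'
python3 - <<'E'
from h import *
to(.618,-.0076,.177)
w=r.capture("wrist");cv2.imwrite("pics/w9.png",w);s=r.capture("scene")
cv2.imwrite("pics/s9.png",cv2.resize(s[130:270,190:390],(800,560),interpolation=cv2.INTER_CUBIC))
E
```

```text
clock: 11.98
eef_pos: [0.6165, -0.0076, 0.2406]
ee_rot: [-0.315, 2.06, -2.059]
force: [0.2, 0.3, 0.6]
opening: 0.0003
pos [ 0.6165 -0.0076  0.2406] F [0.2 0.3 0.6] shift tool [-0.0015  0.0636  0.0005] toolx heading -162.7 t 11.9833
```

View pics/w9.png

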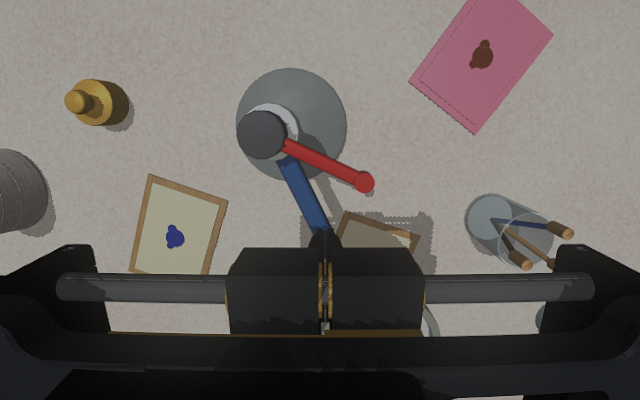

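View pics/s9.png

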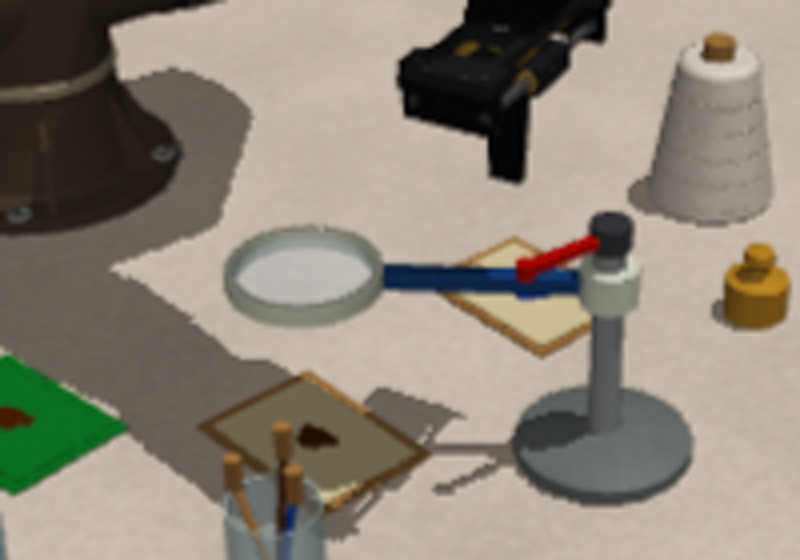

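```bash
python3 -m crank '[[0,0.02,0,0,0,0,0],[0,0.025,0,0,0,0,0],[0,0.015,0,0,0,0,0],[0,0.004,0,0,0,0,0],[0,0,0,0,0,0,0]]'
python3 -m crank '[[-0.004,0,0.004,0,0,0,0],[-0.006,0,0.006,0,0,0,0],[-0.007,0,0.004,0,0,0,0],[-0.007,0,0.004,0,0,0,0],[-0.007,0,0.004,0,0,0,0]]'
python3 - <<'E'
from h import *
to(.656,-.0203,.177)
E
```

```text
clock: 12.5
eef_pos: [0.6153, -0.0077, 0.177]
ee_rot: [-0.315, 2.06, -2.059]
force: [0.4, -0.9, -0.3]
opening: 0.0005
clock: 12.92
eef_pos: [0.6533, -0.0197, 0.1782]
ee_rot: [-0.313, 2.06, -2.058]
force: [-2.9, 3.0, 1.4]
opening: 0.0002
pos [ 0.6533 -0.0197  0.1782] F [-2.9  3.   1.4] shift tool [-0.0024  0.0012  0.0014] toolx heading -162.7 t 12.9167
```

Contact on the lever at about 3 N; I'll continue round the arc.

```bash
python3 -m crank '[[-0.007,0,0.002,0,0,0,0],[-0.008,0,0.001,0,0,0,0],[-0.008,0,0.001,0,0,0,0],[-0.008,0,-0.001,0,0,0,0],[-0.008,0,-0.001,0,0,0,0]]'
python3 -m crank '[[-0.007,0,-0.002,0,0,0,0],[-0.006,0,-0.003,0,0,0,0],[-0.005,0,-0.003,0,0,0,0],[-0.005,0,-0.003,0,0,0,0],[0,0,0,0,0,0,0]]'
python3 - <<'E'
from h import *
to(.7185,.0134,.177)
w=r.capture("wrist");cv2.imwrite("pics/w10.png",w);s=r.capture("scene")
cv2.imwrite("pics/s10.png",cv2.resize(s[130:270,190:390],(800,560),interpolation=cv2.INTER_CUBIC))
E
```

```text
clock: 13.33
eef_pos: [0.6908, -0.0101, 0.1774]
ee_rot: [-0.314, 2.059, -2.06]
force: [-4.0, -0.8, -0.4]
opening: 0.0002
clock: 13.75
eef_pos: [0.7079, 0.0059, 0.1773]
ee_rot: [-0.319, 2.058, -2.063]
force: [-11.4, -10.2, 3.1]
opening: 0.0004
pos [0.7079 0.0059 0.1773] F [-11.4 -10.2   3.1] shift tool [-0.0123  0.0002 -0.004 ] toolx heading -162.7 t 13.75
```

View pics/s10.png

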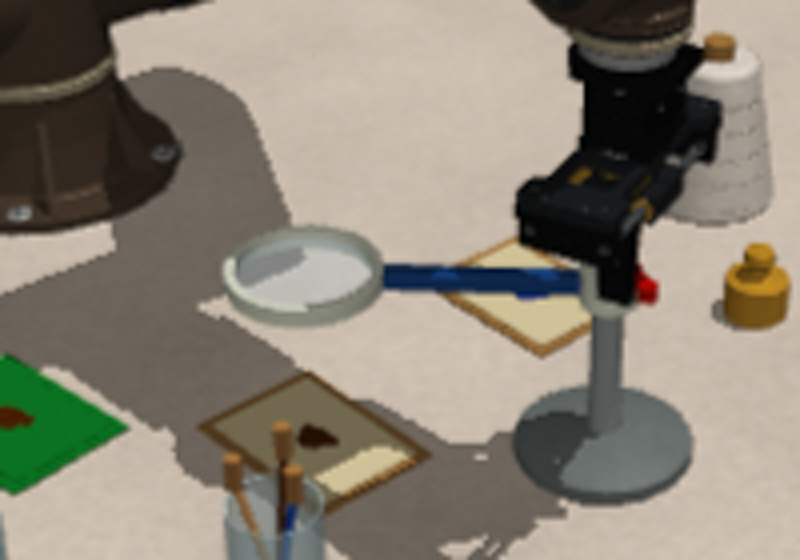

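View pics/w10.png

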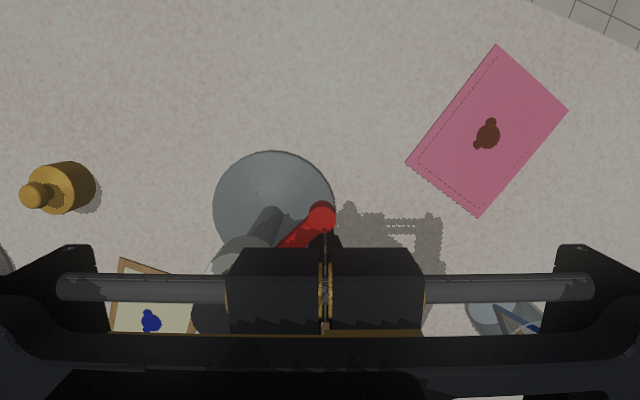

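Run:
```python
from h import *
p=np.array([.6585,.05])
for uv in((322,216),(318,220)):
    a=wz(uv,.202-.006);d=a-p;print(a,np.hypot(*d),np.degrees(np.arctan2(*d[::-1]))%360)
o=r.get_obs();print(o["force"],o["moment"])
d=o["eef_pos"][:2]-p;print(np.hypot(*d),np.degrees(np.arctan2(*d[::-1]))%360)
```

```text
[0.7313 0.0154] 0.08060397012554653 334.57944034265597
[0.7287 0.0167] 0.077697683363148 334.62225613865087
[-10.02445549  -9.60900727   1.7109815 ] [-1.62015185  1.85984122  0.03566512]
0.06627170218939855 318.1686639407039
```

```bash
python3 -m crank '[[-0.001,0,-0.001,0,0,0,0],[0,0,0,0,0,0,0],[0,0,0,0,0,0,0]]'
python3 - <<'E'
from h import *
o=r.get_obs();p=np.array([.6585,.05]);print(o["eef_pos"],o["force"])
cv2.imwrite("pics/w11.png",r.capture("wrist"))
for n in(10,11):
    print(blobs(cv2.imread(f"pics/w{n}.png"),(0,150,70),(8,255,255),(260,190,360,260),50))
E
```

```text
clock: 14.1
eef_pos: [0.708, 0.0061, 0.1774]
ee_rot: [-0.318, 2.058, -2.064]
force: [-13.6, -13.6, 3.5]
opening: 0.0005
[0.70799461 0.0061171  0.17735135] [-13.59079687 -13.57960616   3.47401562]
[([18, 12, 58, 45, 1191], array([310.74, 226.84]))]
[([18, 13, 58, 44, 1178], array([310.86, 226.92]))]
```

Force climbed to 19 N with no further movement, so the lever is on its stop. I'll back off, clear the area and check.

```bash
python3 -m crank '[[0.003,0,0.003,0,0,0,0],[0.006,0,0.008,0,0,0,0],[0.006,0,0.008,0,0,0,0],[0,-0.01,0.005,0,0,0,0],[0,-0.03,0,0,0,0,0]]'
python3 -m crank '[[0,-0.04,0,0,0,0,0],[0,-0.04,0,0,0,0,0],[0.01,-0.02,0.02,0,0,0,0],[0.025,0,0.03,0,0,0,0],[0.025,0,0.03,0,0,0,0]]'
python3 - <<'E'
from h import *
to(.4,-.38,.3)
cv2.imwrite("pics/w12.png",r.capture("wrist"))
E
```

```text
clock: 14.57
eef_pos: [0.7013, -0.0204, 0.2147]
ee_rot: [-0.318, 2.064, -2.061]
force: [0.6, -0.1, -0.4]
opening: 0.0004
clock: 14.98
eef_pos: [0.6692, -0.1138, 0.3203]
ee_rot: [-0.31, 2.054, -2.058]
force: [0.2, -0.9, 0.3]
opening: 0.0004
pos [ 0.6692 -0.1138  0.3203] F [ 0.2 -0.9  0.3] shift tool [0.3366 0.0194 0.1734] toolx heading -162.6 t 14.9833
```

View pics/w12.png

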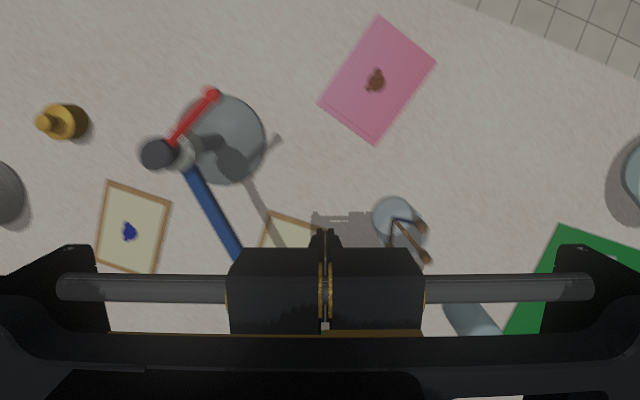

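```bash
python3 -m crank '[[0.031,0,0.014,0,0,0,0],[0.031,0,0.014,0,0,0,0],[0.031,0,0.014,0,0,0,0],[0.031,0,0.014,0,0,0,0],[0.031,0,0.014,0,0,0,0]]'
python3 -m crank '[[0.031,0,0.018,0,0,0,0],[0.031,0,0.018,0,0,0,0],[0.031,0,0.018,0,0,0,0],[0.02,0,0.018,0,0,0,0],[0.02,0,0.018,0,0,0,0]]'
python3 -m crank '[[0.02,0,0.018,0,0,0,0],[0.01,0,0.01,0,0,0,0],[0,0,0,0,0,0,0],[0,0,0,0,0,0,0],[0,0,0,0,0,0,0]]'
python3 - <<'E'
from h import *
t=r.capture("top");cv2.imwrite("pics/t13.png",t)
cv2.imwrite("pics/t13c.png",cv2.resize(t[150:260,290:400],(600,600),interpolation=cv2.INTER_CUBIC))
cv2.imwrite("pics/s13.png",r.capture("scene"))
E
```

```text
clock: 15.45
eef_pos: [0.5406, -0.2274, 0.3187]
ee_rot: [-0.311, 2.057, -2.059]
force: [0.3, -0.2, 0.3]
opening: 0.0002
clock: 15.87
eef_pos: [0.4403, -0.3533, 0.319]
ee_rot: [-0.311, 2.057, -2.061]
force: [0.2, -0.6, 0.2]
opening: 0.0004
clock: 16.28
eef_pos: [0.4217, -0.3867, 0.3179]
ee_rot: [-0.313, 2.059, -2.059]
force: [0.5, -0.1, 0.3]
opening: 0.0003
```

View pics/t13c.png

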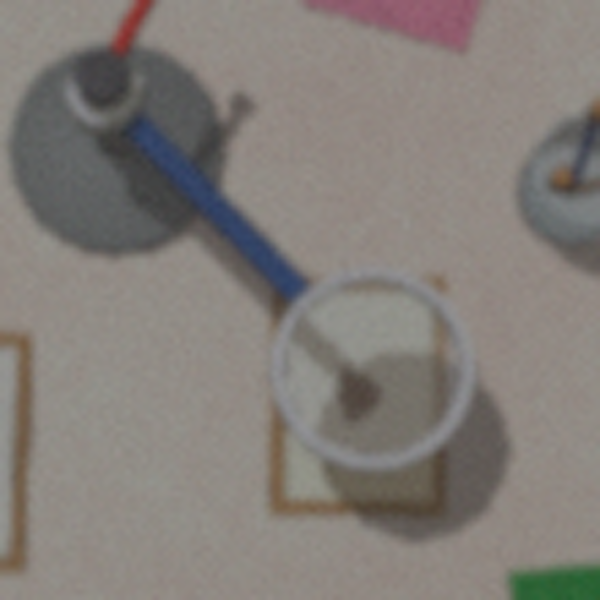

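View pics/s13.png

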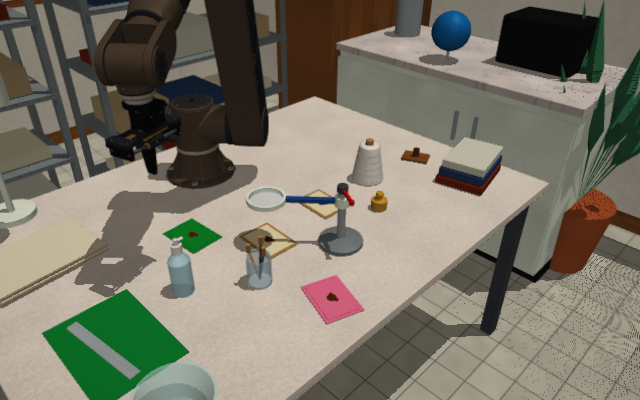

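Run:
```python
from h import *
p=np.array([.6585,.05])
f=lambda x:(x.round(4),round(np.degrees(np.arctan2(*(x-p)[::-1]))%360,1),np.hypot(*(x-p)).round(4))
print("lens",f(onz("top",(290+373.5/5.4545-.4,150+370/5.4545-.4),.158)[:2]))
for n in(0,13):
    im=cv2.imread(f"pics/t{n}.png") if n else cv2.imread("pics/top0.png")
    b=blobs(im,(0,130,80),(8,255,255),(295,130,345,180));print(b,[f(onz("top",x[1],.196)[:2]) for x in b])
a=cv2.imread("pics/scene0.png");b=cv2.imread("pics/s13.png")
for nm,(x0,y0,x1,y1) in dict(jar=(243,230,275,290),bottle=(165,235,196,300),cone=(350,135,387,186),weight=(368,188,390,214)).items():
    (sh,resp)=cv2.phaseCorrelate(*[cv2.cvtColor(i[y0:y1,x0:x1],cv2.COLOR_BGR2GRAY).astype(np.float32) for i in(a,b)]);print(nm,np.round(sh,2),round(resp,2))
```

```text
lens (array([ 0.4965, -0.1003]), np.float64(222.9), np.float64(0.221))
[([19, 34, 21, 5, 51], array([323.76, 165.78]))] [(array([0.6521, 0.002 ]), np.float64(262.4), np.float64(0.0484))]
[([16, 12, 11, 17, 36], array([315.94, 149.83]))] [(array([0.7029, 0.0252]), np.float64(330.8), np.float64(0.0508))]
jar [ 0.12 -0.01] 0.68
bottle [ 0.01 -0.02] 1.0
cone [ 0.02 -0.02] 1.0
weight [0.02 0.49] 1.0
```

Run:
```python
from h import *
t=cv2.imread("pics/t13.png");a=cv2.imread("pics/top0.png")
o=np.hstack([cv2.resize(x[135:185,285:345],(400,333),interpolation=cv2.INTER_CUBIC) for x in(a,t)]);
s0=cv2.imread("pics/scene0.png");s1=cv2.imread("pics/s13.png")
o2=np.hstack([cv2.resize(x[175:220,325:395],(400,257),interpolation=cv2.INTER_CUBIC) for x in(s0,s1)])
cv2.imwrite("pics/cmp.png",np.vstack([o,o2]))
```

```text
(no output)
```

View pics/cmp.png

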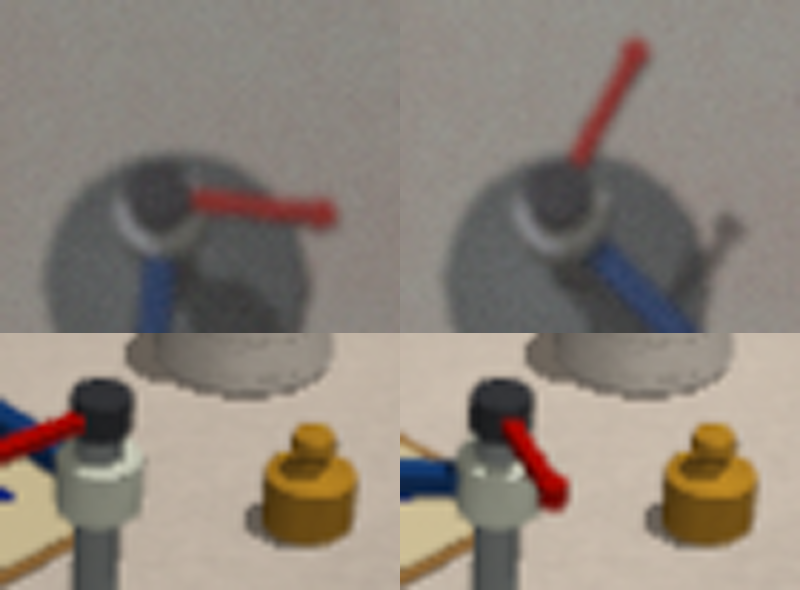

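Run:
```python
from h import *
p=np.array([.6585,.05])
f=lambda x:(x.round(4),round(np.degrees(np.arctan2(*(x-p)[::-1]))%360,1),np.hypot(*(x-p)).round(4))
print(f(onz("top",(285+235/6.667-.4,135+48/6.667-.4),.196)[:2]),f(onz("top",(285+325/6.667-.4,135+214/6.667-.4),.196)[:2]))
print(f(onz("scene",(325+154/5.714-.4,175+(490-333)/5.714-.4),.194)[:2]))
to(.69,-.04,.26)
```

```text
(array([0.7282, 0.0128]), np.float64(331.9), np.float64(0.079)) (array([ 0.6487, -0.0271]), np.float64(262.7), np.float64(0.0777))
(array([0.7295, 0.0114]), np.float64(331.5), np.float64(0.0808))
pos [ 0.4219 -0.3864  0.3178] F [ 0.6 -0.2  0.9] shift tool [-0.3593  0.0579 -0.2506] toolx heading -162.6 t 16.3833
```

Every view says the lever turned about 69° (1.21 rad). That fits a stop at 1.4 only if it started near 0.19. I'll push again at a different contact point, to be sure it was the stop that blocked it.

```bash
python3 -m crank '[[-0.02,0,-0.015,0,0,0,0],[-0.032,0,-0.022,0,0,0,0],[-0.032,0,-0.022,0,0,0,0],[-0.032,0,-0.022,0,0,0,0],[-0.032,0,-0.022,0,0,0,0]]'
python3 -m crank '[[-0.032,0,-0.023,0,0,0,0],[-0.032,0,-0.023,0,0,0,0],[-0.032,0,-0.023,0,0,0,0],[-0.032,0,-0.023,0,0,0,0],[-0.032,0,-0.023,0,0,0,0]]'
python3 -m crank '[[-0.032,0,-0.023,0,0,0,0],[-0.025,0,-0.015,0,0,0,0],[-0.012,0,-0.008,0,0,0,0],[0,0,0,0,0,0,0],[0,0,0,0,0,0,0]]'
python3 - <<'E'
from h import *
to(.706,-.0154,.181)
E
```

```text
clock: 16.8
eef_pos: [0.5331, -0.2424, 0.3179]
ee_rot: [-0.314, 2.058, -2.059]
force: [1.0, -0.7, -0.4]
opening: 0.0002
clock: 17.22
eef_pos: [0.6514, -0.0845, 0.3178]
ee_rot: [-0.314, 2.058, -2.058]
force: [-0.1, -1.2, 0.5]
opening: 0.0008
clock: 17.63
eef_pos: [0.7026, -0.0217, 0.3171]
ee_rot: [-0.316, 2.058, -2.058]
force: [-0.5, -0.6, -0.6]
opening: 0.0005
pos [ 0.7026 -0.0217  0.3171] F [-0.5 -0.6 -0.6] shift tool [-0.0052  0.1361 -0.005 ] toolx heading -162.6 t 17.6333
```

```bash
python3 -m crank '[[-0.005,0.03,0,0,0,0,0],[0,0.04,0,0,0,0,0],[0,0.04,0,0,0,0,0],[0,0.022,0,0,0,0,0],[0,0.004,0,0,0,0,0]]'
python3 -m crank '[[0,0,0,0,0,0,0],[-0.002,0,-0.002,0,0,0,0],[-0.003,0,-0.003,0,0,0,0],[-0.003,0,-0.003,0,0,0,0],[0,0,0,0,0,0,0]]'
python3 - <<'E'
from h import *
p=np.array([.6585,.05]);o=r.get_obs();d=o["eef_pos"][:2]-p
u=np.array([.88,-.474]);n=np.array([.474,.88]);print(d@u,d@n,o["force"])
E
```

```text
clock: 18.05
eef_pos: [0.705, -0.0224, 0.1772]
ee_rot: [-0.32, 2.064, -2.061]
force: [0.4, 0.3, 0.5]
opening: 0.0006
clock: 18.47
eef_pos: [0.7135, -0.0108, 0.1832]
ee_rot: [-0.311, 2.057, -2.058]
force: [-0.5, -0.4, 0.2]
opening: 0.0002
0.07719557051233182 -0.027486211640558384 [-0.46603518 -0.35023865  0.19103186]
```

```bash
python3 -m crank '[[-0.002,0,-0.002,0,0,0,0],[-0.002,0,-0.002,0,0,0,0],[-0.001,0,-0.001,0,0,0,0],[0,0,0,0,0,0,0]]'
python3 -m crank '[[-0.001,0,-0.001,0,0,0,0],[-0.001,0,-0.001,0,0,0,0],[0,0,0,0,0,0,0]]'
python3 - <<'E'
from h import *
p=np.array([.6585,.05]);o=r.get_obs();d=o["eef_pos"][:2]-p
u=np.array([.88,-.474]);n=np.array([.474,.88]);print(d@u,d@n,o["force"])
E
```

```text
clock: 18.8
eef_pos: [0.7161, -0.0051, 0.1816]
ee_rot: [-0.313, 2.059, -2.059]
force: [0.3, 1.4, -0.4]
opening: 0.0003
clock: 19.05
eef_pos: [0.7174, -0.0028, 0.1815]
ee_rot: [-0.313, 2.059, -2.059]
force: [-0.3, -1.0, -0.1]
opening: 0.0004
0.07686118343699587 -0.018591420168194026 [-0.30177453 -0.95615258 -0.07296731]
```

```bash
python3 -m crank '[[-0.001,0,-0.001,0,0,0,0],[-0.001,0,-0.001,0,0,0,0],[0,0,0,0,0,0,0],[0,0,0,0,0,0,0]]'
python3 -m crank '[[-0.001,0,-0.001,0,0,0,0],[-0.001,0,-0.001,0,0,0,0],[0,0,0,0,0,0,0],[0,0,0,0,0,0,0]]'
python3 - <<'E'
from h import *
p=np.array([.6585,.05]);o=r.get_obs();d=o["eef_pos"][:2]-p
u=np.array([.88,-.474]);n=np.array([.474,.88]);print(d@u,d@n,o["force"])
E
```

```text
clock: 19.38
eef_pos: [0.718, -0.0016, 0.1815]
ee_rot: [-0.315, 2.058, -2.061]
force: [-4.3, -6.7, 0.7]
opening: 0.0006
clock: 19.72
eef_pos: [0.7185, -0.0006, 0.1813]
ee_rot: [-0.317, 2.058, -2.065]
force: [-8.4, -13.4, 1.6]
opening: 0.0006
0.07680347196877496 -0.016122571265528615 [ -8.36461298 -13.4362609    1.61817863]
```

A second contact point also met a rigid stop: 16 N squarely across the lever, against about 1.4 N of friction. So it is on its stop. I'll withdraw, do a final check and hand in.

```bash
python3 -m crank '[[0.003,0,0.003,0,0,0,0],[0.006,0,0.008,0,0,0,0],[0.006,0,0.008,0,0,0,0],[0,-0.01,0.005,0,0,0,0],[0,-0.03,0,0,0,0,0]]'
python3 -m crank '[[0,-0.04,0,0,0,0,0],[0,-0.04,0,0,0,0,0],[0.01,-0.02,0.02,0,0,0,0],[0.025,0,0.03,0,0,0,0],[0.025,0,0.03,0,0,0,0]]'
python3 -m crank '[[0.031,0,0.014,0,0,0,0],[0.031,0,0.014,0,0,0,0],[0.031,0,0.014,0,0,0,0],[0.031,0,0.014,0,0,0,0],[0.031,0,0.014,0,0,0,0]]'
python3 -m crank '[[0.031,0,0.018,0,0,0,0],[0.031,0,0.018,0,0,0,0],[0.031,0,0.018,0,0,0,0],[0.02,0,0.018,0,0,0,0],[0.02,0,0.018,0,0,0,0]]'
python3 -m crank '[[0.01,0,0.018,0,0,0,0],[0,0,0,0,0,0,0],[0,0,0,0,0,0,0],[0,0,0,0,0,0,0]]'
python3 - <<'E'
from h import *
t=r.capture("top");cv2.imwrite("pics/t14.png",t);s=r.capture("scene");cv2.imwrite("pics/s14.png",s)
cv2.imwrite("pics/t14c.png",cv2.resize(t[130:260,280:410],(600,600),interpolation=cv2.INTER_CUBIC))
a=cv2.imread("pics/scene0.png")
for nm,(x0,y0,x1,y1) in dict(jar=(243,230,275,290),bottle=(165,235,196,300),cone=(350,135,387,186),weight=(368,188,390,214)).items():
    print(nm,cv2.absdiff(a,s)[y0:y1,x0:x1].mean().round(2))
print(np.abs(cv2.imread("pics/t13.png").astype(int)-t)[200:260,330:390].mean())
E
```

```text
clock: 20.13
eef_pos: [0.7114, -0.0266, 0.2185]
ee_rot: [-0.319, 2.064, -2.06]
force: [0.5, 0.3, -0.3]
opening: 0.0008
clock: 20.55
eef_pos: [0.6794, -0.12, 0.3242]
ee_rot: [-0.311, 2.055, -2.058]
force: [0.5, 0.1, -0.1]
opening: 0.0003
clock: 20.97
eef_pos: [0.5507, -0.2336, 0.3227]
ee_rot: [-0.312, 2.058, -2.059]
force: [0.2, -1.3, -0.2]
opening: 0.0006
clock: 21.38
eef_pos: [0.4505, -0.3594, 0.323]
ee_rot: [-0.311, 2.058, -2.06]
force: [-0.1, -0.6, -0.3]
opening: 0.0003
clock: 21.72
eef_pos: [0.4477, -0.3777, 0.3221]
ee_rot: [-0.312, 2.059, -2.059]
force: [-0.3, 1.4, 0.7]
opening: 0.0005
jar 19.22
bottle 5.92
cone 6.7
weight 5.79
2.3225925925925925
```

View pics/t14c.png

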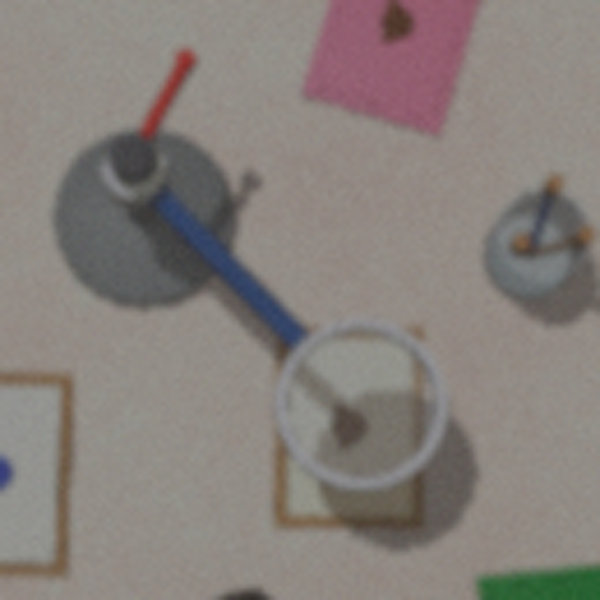

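View pics/s14.png

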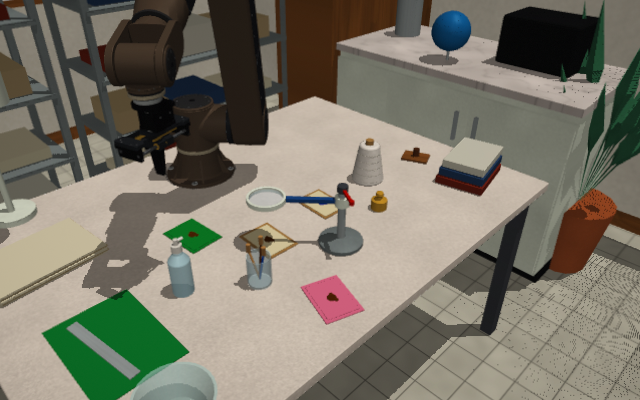

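```bash
python3 -c "
from plant import r
print(r.job_done())"
```

```text
the job is handed in; nothing more can be done
None
```

I pushed the lens over the brown stain, then pushed the red clamp lever counter-clockwise to its stop, and handed the job in at about 22 s. Both were pushed with the closed fingertip; nothing was gripped.

- **Lens:** the first push left it about 0.4–1.4° short of the stain, so I nudged it about 0.8° more. The last top view puts the lens at (0.497, -0.100) and the stain at (0.500, -0.100), about 4 mm apart. Most of that is along the arm, where pushing can't correct it, and is close to the calibration error. The lens did not move while I turned the lever.
- **Lever:** it stopped firmly at two different contact points, at 16–19 N, against about 1.5 N needed to turn it.
- **Check that disagreed:** the pictures show the lever turned about 69° (1.21 rad), not the full 1.4 rad. I take this to mean it started about 0.19 rad past zero, because it would not yield.
- **Other items:** the thread cone, spray bottle, brass weight and brush jar look unmoved. The image comparison showed a larger difference at the jar, which I put down to the shadow now falling behind it.
- **Robot:** it ended clear of everything.

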